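Snap the lid onto the glaze tub

TASK

A paint brush was left lying across the mouth of the open white glaze tub: lift it off and lay it flat on the table, clear of the tub. Then take the tub's lid by its knob and press it straight down into the mouth until it snaps past the catches and its rim sits fully home all round, and keep pressing it firmly down (about 10 N): the program finishes while still pressing on the lid, without letting go. Leave the bowl, the small jar and the clay lump where they are.

Things in the scene. Friction and masses are not known exactly. Their poses are not given: they have to be found in the camera images.
- tub: Open round white plastic tub, fixed to the table, 95 mm high to its rim. Origin: centre of its underside, z up. The top 18 mm are a thick collar, 106 mm outside diameter; below it the body is hollow and 95 mm wide.
- tub_mouth (a point): Centre of the tub's mouth (82 mm inside diameter), at rim height, 95 mm above the table. Four springy catches stick 6 mm into the mouth, centred 11.5 mm below the rim, at 45, 135, 225 and 315 degrees in the tub's frame.
- collar: The tub's thick collar, fixed to it; its rigid top face is the seat for the lid's flange. Origin: on the tub's axis at the collar's underside, 77 mm above the table; its top is 18 mm higher.
- lid: Round white press-in lid, 62 mm high, about 0.12 kg, standing on the table, knob up. Origin: centre of its underside, z up. Its plug widens as a 45-degree cone from 52 mm diameter to a 76 mm bead at 12 mm height, then a 67 mm waist; above it a flange, 104 mm in diameter, 30 to 34 mm high. Fully home, the flange lies on the collar and the lid's origin is 65 mm above the tub's.
- lid_knob (a point): Centre of the top of the lid's round knob (30 mm diameter, from 34 to 62 mm above the lid's origin). As the lid is pressed in, the catches resist from about 11 mm above home, with a peak of about 8 to 20 N some 6 to 10 mm above home; then the force drops suddenly as they snap over the bead and pull the lid down, and at home the rigid collar stops it. Its weight alone does not snap it in.
- brush: Paint brush with thin wooden handle, 202 mm long, 11 mm wide, 8 mm thick, 0.03 kg, lying across the tub's rim (its underside on the rim, 95 mm above the table), its middle within about 15 mm of the tub's axis. Origin: middle of its length, on its underside; its long axis is its y axis, z up.
- white_bowl: White bowl, 120 mm in diameter, 62 mm high, loose; a bystander. Origin: centre of its underside.
- jar_small: Small glaze jar with a white screw cap, 52 mm in diameter, 82 mm high, loose; a bystander. Origin: centre of its underside.
- clay_lump: Lump of red clay, 61 x 87 x 47 mm, loose; a bystander. Origin: centre of its underside.
Not all that is in view belongs to the job. There is more than one size of the brush; the one meant has the size given above.

How it is judged:
By the outcome, as a careful person would: the job done as asked, in the order asked, and still so for the second after the job is handed in, while the arm keeps its last pose, push and grip.
It also fails if it takes over 69 s, if anything falls off the work surface, if the arm or the gripper's body presses on something with over 40 N, if the wrist force passes 120 N, or if a joint passes its speed limit or range.

ROBOT

A 6-joint arm with a two-finger parallel gripper is mounted at the origin on the work surface; the furniture and walls round the work are solid. World frame = base frame: x ahead of the robot, y to its left, z up, the work surface at z = 0. Lengths are in mm, angles in rad, forces in N, time in s.
With the tool pointing down it reaches from about 300 to 775 mm from the base axis. Payload 14.6 kg.
Tool frame: the origin (TCP) lies between the finger pads; the fingertips stand manip.tip_reach ahead of it and the grasp point (between the pads) lies 5 mm behind it (manip.tip_reach is the distance from the TCP to the fingertips, in mm); z points along the fingers, y is the line along which they close (so a half turn about z gives the same grasp; the last joint's range is limited). The gripper opens to 94 mm and grips with 3 to 60 N. Pads are 16 mm wide; open, the fingers measure 119 mm over their backs; the gripper's body (75 mm by 177 mm) begins 78 mm behind the grasp point.
Start: joints at [-1.255, 0.3, 1.521, -0, 1.321, -0.067], TCP at [205.428, -510.185, 219.446] pointing down, gripper open.
Joint ranges: [-3.03, 3.03], [-0.79, 2.21], [0.23, 2.52], [-1.04, 4.18], [0, 3.07], [-2.55, 2.55]. Speed limits (rad/s): [2.22, 2.22, 2.57, 3.14, 3.14, 3.14].

INTERFACE

Orientations are given as [roll, pitch, yaw] about the fixed x, y, z axes, in that order (R = Rz(yaw) Ry(pitch) Rx(roll)).
In Python, from cell import manip gives the robot as it stands. The module is installed in compiled form; this text tells all that it offers.
- The arm moves only by the shell command python3 -m creep 'ROWS' [FORCE]. ROWS is JSON, a list of rows, each a list of 3 entries, a list of its own where there are three numbers: the opening, from -1 (shut) to 1 (fully open), then the shift along the tool's x, y, z in cm, then the turn about the tool's z in units of 5 degrees (1.0 is 5 degrees). In form: [[grip, [tx, ty, tz], roll], ...]. A call has 1 to 12 rows; each row is the pose to reach, as a shift and turn from the pose commanded when the call began, along the tool's axes at that moment; what a row does not reach only later rows make up. A row lasts 1/10 s, in which the tool goes at most 50 mm and 8.59 degrees, less where a joint would pass 70% of its speed; a pose out of reach is approached as far as the arm can. A call with a gripper value outside its range is refused whole. The fingers move at their own pace and stop on an object; FORCE is the grip in N (left out, the last holds). Time passes only in rows, so rows that repeat a pose let the fingers close. It gives the time, the measured TCP pose, the force, the opening and the grip force at its end, in the units of the state.
- manip.read_state(): the state, without advancing time (a new reading comes with each control period).
- manip.camera(name): name is "side" or "top" or "wrist"; returns the picture (384x512x3 uint8, red, green, blue); there is no depth.
- manip.camera_params(name): a dict with "fovy" (degrees; the focal length in pixels is half the picture's height over the tangent of half this angle, whatever the lens; pixels are square), "cx", "cy" (the principal point, pixels), "k1" (the pictures are not rectified: a ray, as slopes to the right and down, at radius r is drawn at 1 + k1 r^2 times it, then the intrinsics apply), "origin" and "attitude" of the camera in the world. Camera axes: x right, y down, z forward; pixel columns grow to the right and rows downward; lengths in mm; the calibration is good to about 2 mm. A picture is of the moment at which its call begins: read the wrist's pose just before it. camera_params takes no time and is no camera call; for the wrist camera it gives the pose at the moment of the call.
- manip.sign_off(): hands the job in; it is judged then, once.
The state is a dict: "clock": time; "joints": joint angles; "qd": joint speeds; "effort": joint torques, N m; "eef_pos": TCP position; "eef_rot": TCP orientation; "wrist_force": force on the tool from outside, world axes, zero at the start; "moment": the same for the moment, N m; "finger_gap": finger opening in mm; "finger_force": force on a finger pad.
Only numpy, scipy, OpenCV 4.12 (cv2) and the standard library are available. Lean on these libraries where they do the work, as an engineer would, in place of code of your own. Each camera call takes 0.05 s, during which the arm holds its last target. There are 200 camera calls.

## Working session

There is one attempt and no reset: what is moved stays moved. The work goes in short steps, Python scripts to look and compute and a shell command to move; the robot and the scene stay as the last step left them, time stands still between calls to the robot, and variables do not carry over. Pictures are saved under pics/ and viewed, at most 10 in all, crops included, and the job is handed in when it is done.

```bash
mkdir -p pics
python3 - <<'E'
from cell import manip
import cv2,numpy as np
ims=[]
for n in("top","side"):
    p=manip.camera_params(n);print(n,p)
    im=manip.camera(n);cv2.imwrite(f"pics/{n}0.png",im[...,::-1])
print(manip.tip_reach,manip.read_state(),manip.camera_params("wrist"))
E
```

```text
top {'fovy': 46.40415323370257, 'cx': 262.07642325461075, 'cy': 197.85755991550994, 'k1': -0.06421953755352972, 'origin': array([ 406.91572881,    4.36708949, 1255.92156109]), 'attitude': array([-3.01023944,  0.01609429, -1.57222292])}
side {'fovy': 49.23673621191164, 'cx': 255.64208259056645, 'cy': 191.21941307107187, 'k1': -0.012220079713991522, 'origin': array([258.83209111, 929.65022836, 735.54546458]), 'attitude': array([-2.14592501, -0.01236328, -2.81977695])}
14.0 {'clock': 0.1, 'joints': array([-1.25460359e+00,  3.00401365e-01,  1.52150359e+00,  4.18149696e-06,
        1.32068380e+00, -6.65947145e-02]), 'qd': array([-0.00057517, -0.00011119, -0.00185609, -0.00111751, -0.00227531,
       -0.00258802]), 'effort': array([ 2.67878619e-03, -5.32636106e+01, -3.53278828e+01,  7.10420567e-02,
        2.34979566e-02, -6.90678098e-05]), 'eef_pos': array([ 205.36435501, -509.99345358,  218.95735059]), 'eef_rot': array([-3.14059903e+00, -7.03275759e-05,  3.82786381e-01]), 'wrist_force': array([-0.39383627, -0.03643307,  0.21400144]), 'moment': array([-0.0549884 ,  0.00463358,  0.02648889]), 'finger_force': 0.0, 'finger_gap': 94.02488777508226} {'fovy': 66.4895605265018, 'cx': 254.8199930169976, 'cy': 188.93093301101283, 'k1': -0.003916285762764855, 'origin': array([ 266.6380319 , -485.96277191,  383.54561024]), 'attitude': array([ 2.91180045e+00,  5.48776831e-04, -1.18778629e+00])}
```

View pics/top0.png

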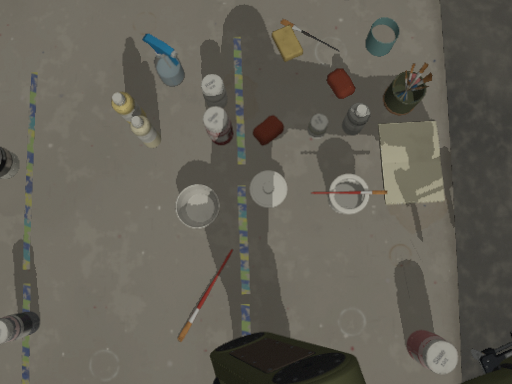

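View pics/side0.png

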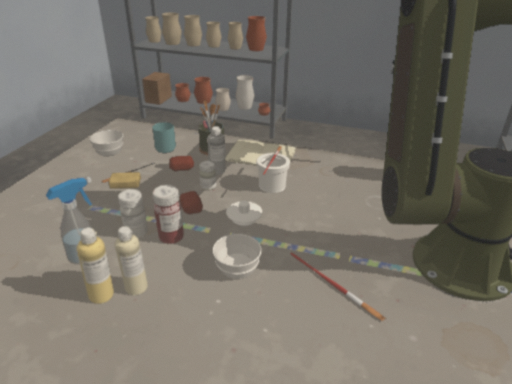

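The top view shows three brushes. One lies across the tub at about (312–386, 191), one is on the table at (232,250)–(181,338), and a dark one is at (283,22)–(338,50). The tub is at (348,194), the lid with its knob at (268,188), and the bowl at (198,206). Next I'll measure the brush lengths and confirm the right one in a crop.

```bash
cat > h.py <<'E'
import numpy as np,cv2
from scipy.spatial.transform import Rotation as Ro
def cam(p):
    f=192/np.tan(np.radians(p['fovy'])/2)
    return np.array([[f,0,p['cx']],[0,f,p['cy']],[0,0,1.]]),np.array([p['k1'],0,0,0,0.])
def plane(p,uv,z):
    K,d=cam(p);n=cv2.undistortPoints(np.float64(uv).reshape(-1,1,2),K,d).reshape(-1,2)
    r=np.c_[n,np.ones(len(n))]@Ro.from_euler('xyz',p['attitude']).as_matrix().T
    o=p['origin'];return o+r*((z-o[2])/r[:,2])[:,None]
def proj(p,X):
    R=Ro.from_euler('xyz',p['attitude']).as_matrix();K,d=cam(p)
    return cv2.projectPoints(np.float64(X).reshape(-1,1,3),cv2.Rodrigues(R.T)[0],-R.T@p['origin'],K,d)[0].reshape(-1,2)
E
python3 - <<'E'
from h import *;from cell import manip
p=manip.camera_params('top');im=cv2.imread('pics/top0.png')
for n,a,z in[('tubbrush',[(312,192),(386,191)],99),('table',[(232,250),(181,338)],4),('dark',[(283,22),(338,50)],4)]:
    w=plane(p,a,z);print(n,w.round(),np.linalg.norm(w[0]-w[1]))
for n,a,z in[('tub',(348,194),95),('lid',(268,188),34),('bowl',(198,206),62),('jar',(319,124),82),('clayA',(268,130),30),('clayB',(340,83),30),('ocher',(288,43),20)]:print(n,plane(p,a,z).round())
cv2.imwrite('pics/crop.png',cv2.resize(im[100:250,220:420],None,fx=4,fy=4,interpolation=cv2.INTER_CUBIC))
E
```

```text
tubbrush [[ 575. -107.   99.]
 [ 577. -301.   99.]] 193.57268535533547
table [[426. 108.   4.]
 [186. 247.   4.]] 277.2937572160993
dark [[1105.  -39.    4.]
 [1014. -202.    4.]] 186.03223170640234
tub [[ 570. -202.   95.]]
lid [[596.   7.  34.]]
bowl [[543. 196.  62.]]
jar [[ 763. -131.   82.]]
clayA [[762.   7.  30.]]
clayB [[ 900. -200.   30.]]
ocher [[1029.  -53.   20.]]
```

View pics/crop.png

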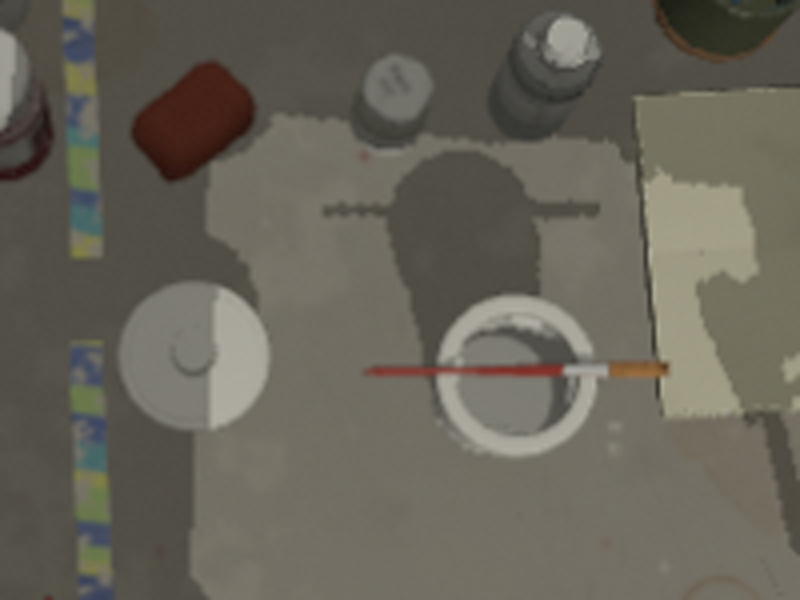

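The crop confirms it: the thin red brush across the tub is about 200 mm long, which matches 202. The one on the table is 277 mm and the dark one about 186 mm, and both are lying on the table, not across the rim. Moving above the tub now to measure with the wrist camera.

```bash
R='[1,[45.8,-14.7,0],-13.6]'; python3 -m creep '[[1,[5,-1.6,0],-1.6],[1,[10,-3.2,0],-3.2],[1,[14.5,-4.7,0],-4.8],[1,[19,-6.1,0],-6.4],[1,[24,-7.7,0],-8],[1,[28.5,-9.2,0],-9.6],[1,[33,-10.6,0],-11.2],[1,[37.5,-12,0],-12.6],[1,[42,-13.5,0],-13.6],[1,[45.8,-14.7,0],-13.6],[1,[45.8,-14.7,0],-13.6],[1,[45.8,-14.7,0],-13.6]]'
python3 - <<'E'
from h import *;from cell import manip;import json
p=manip.camera_params('wrist');im=manip.camera('wrist');print(p,manip.read_state())
cv2.imwrite('pics/w1.png',im[...,::-1])
np.save('w1.npy',p,allow_pickle=True)
E
```

```text
clock: 1.3
eef_pos: [575.4, -202.3, 218.8]
eef_rot: [-3.14, -0.0, 1.571]
wrist_force: [0.8, -1.1, 0.1]
finger_gap: 94.2
finger_force: 0.0
{'fovy': 66.4895605265018, 'cx': 254.8199930169976, 'cy': 188.93093301101283, 'k1': -0.003916285762764855, 'origin': array([ 575.95597968, -137.07577303,  383.34097744]), 'attitude': array([2.91171029e+00, 1.15816723e-03, 2.88047959e-04])} {'clock': 1.35, 'joints': array([-3.99496979e-01,  4.34981901e-01,  1.33875876e+00, -2.14480065e-04,
        1.36876831e+00, -3.98195473e-01]), 'qd': array([-0.02204268, -0.01405429,  0.00698986, -0.00080862,  0.00073298,
        0.0006118 ]), 'effort': array([ 1.78840868e+00, -6.05552387e+01, -3.61858070e+01,  1.18625597e-01,
        4.30297886e-02,  4.68775502e-02]), 'eef_pos': array([ 574.88495143, -203.04685512,  219.00653   ]), 'eef_rot': array([-3.14066656e+00, -1.61668769e-04,  1.56953788e+00]), 'wrist_force': array([-0.538542  ,  0.18647764,  0.87775879]), 'moment': array([ 5.67533015e-02, -7.00152286e-02, -4.47842654e-05]), 'finger_force': 0.0, 'finger_gap': 94.10537421724817}
```

View pics/w1.png

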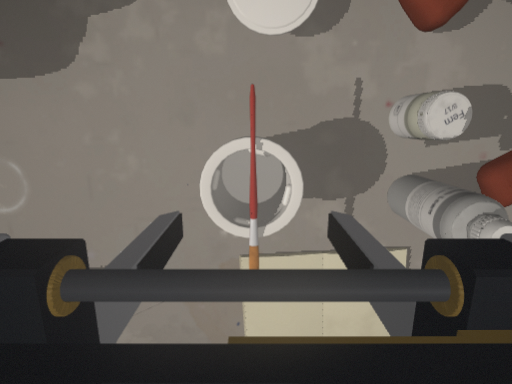

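The wrist view has the tub rim centred near (251,187). The brush runs from (253,85) to about (254,270), with its bristle end behind the gripper. Fitting the rim and the brush line next.

```bash
cat >> h.py <<'E'
def rim(im,p,seed,z,R,lo=150,rad=70):
    """bright low-saturation ring near seed: outer contour -> plane -> circle fit"""
    hsv=cv2.cvtColor(im,cv2.COLOR_BGR2HSV)
    m=((hsv[...,2]>lo)&(hsv[...,1]<60)).astype(np.uint8)
    c=np.zeros_like(m);cv2.circle(c,seed,rad,1,-1);m&=c
    cs,_=cv2.findContours(m,cv2.RETR_EXTERNAL,cv2.CHAIN_APPROX_NONE)
    h=cv2.convexHull(np.vstack([k for k in cs if len(k)>30]))
    w=plane(p,h.reshape(-1,2),z)[:,:2]
    from scipy.optimize import least_squares
    s=least_squares(lambda q:np.hypot(*(w-q[:2]).T)-q[2],[*w.mean(0),R],loss='soft_l1')
    return s.x,np.abs(s.fun).mean()
E
python3 - <<'E'
from h import *
p=np.load('w1.npy',allow_pickle=True).item();im=cv2.imread('pics/w1.png')
for lo in(140,165,190):print(rim(im,p,(251,187),95,53,lo,62))
hsv=cv2.cvtColor(im,cv2.COLOR_BGR2HSV);m=((hsv[...,0]<12)|(hsv[...,0]>170))&(hsv[...,1]>130)
m[:,:235]=0;m[:,270:]=0
v,u=np.nonzero(m);print(u.min(),u.max(),v.min(),v.max())
for a,b in((85,120),(130,170),(180,215)):
    k=(v>=a)&(v<b);print(plane(p,[(u[k].mean(),v[k].mean())],99).round(1))
print(plane(p,[(253,v.min())],99),plane(p,[(273,12)],34))
t=cv2.imread('pics/top0.png')
from cell import manip
q=manip.camera_params('top')
for lo in(120,150):print('top tub',rim(t,q,(348,194),95,53,lo,26))
for lo in(120,):print('top lid',rim(t,q,(268,189),34,52,lo,24))
E
```

```text
(array([ 571.54165858, -205.40197257,   52.81762484]), np.float64(0.7157715542416117))
(array([ 571.52299342, -205.14024822,   52.14331621]), np.float64(0.5609007552776344))
(array([ 571.43215398, -205.02805473,   51.56843863]), np.float64(0.5502349641329077))
250 256 85 217
[[ 573.1 -121.    99. ]]
[[ 573.5 -164.7   99. ]]
[[ 573.6 -213.    99. ]]
[[ 573.9413538  -105.31466324   99.        ]] [[595.05278138 -23.57229535  34.        ]]
top tub (array([ 570.7040378 , -204.74641346,   54.15220236]), np.float64(1.3904926866283691))
top tub (array([ 571.29677361, -204.99576848,   51.96313451]), np.float64(0.79025635969461))
top lid (array([593.46742493,   5.13243723,  51.04349893]), np.float64(0.5568028904704202))
```

```bash
python3 -m creep '[[-0.28,[-0.3,-0.2,2],0],[-0.28,[-0.3,-0.2,4],0],[-0.28,[-0.3,-0.2,6],0],[-0.28,[-0.3,-0.2,6.5],0],[-0.28,[-0.3,-0.2,7],0],[-0.28,[-0.3,-0.2,8],0],[-0.28,[-0.3,-0.2,9],0],[-0.28,[-0.3,-0.2,10],0],[-0.28,[-0.3,-0.2,10.9],0],[-0.28,[-0.3,-0.2,11],0],[-0.28,[-0.3,-0.2,11],0]]' 15
python3 -m creep '[[-1,[0,0,0],0],[-1,[0,0,0],0],[-1,[0,0,0],0],[-1,[0,0,0],0],[-1,[0,0,0],0],[-1,[0,0,0],0],[-1,[0,0,0],0],[-1,[0,0,0],0]]' 15
```

```text
clock: 2.45
eef_pos: [573.4, -205.7, 109.2]
eef_rot: [-3.141, -0.0, 1.57]
wrist_force: [-0.8, 0.1, 0.3]
finger_gap: 34.0
finger_force: 0.0
clock: 3.25
eef_pos: [573.5, -205.8, 109.7]
eef_rot: [3.141, 0.0, 1.57]
wrist_force: [-0.5, -0.1, 4.0]
finger_gap: 7.9
finger_force: 15.0
```

```bash
python3 -m creep '[[-1,[0,0,-0.5],0],[-1,[0,0,-1.5],0],[-1,[0,0,-3],0],[-1,[0,0,-4.5],0],[-1,[0,0,-6],0],[-1,[0,0,-6],0],[-1,[0,0,-6],0]]'
python3 - <<'E'
from h import *;from cell import manip
for i in range(2): im=manip.camera('wrist')
s=manip.camera('side')
cv2.imwrite('pics/w2.png',np.hstack([im[::1,80:450],cv2.resize(s[60:260,180:400],(422,384))])[...,::-1])
E
```

```text
clock: 3.95
eef_pos: [573.4, -205.8, 169.7]
eef_rot: [3.141, 0.0, 1.57]
wrist_force: [-0.4, -0.6, -1.0]
finger_gap: 7.9
finger_force: 15.0
```

View pics/w2.png

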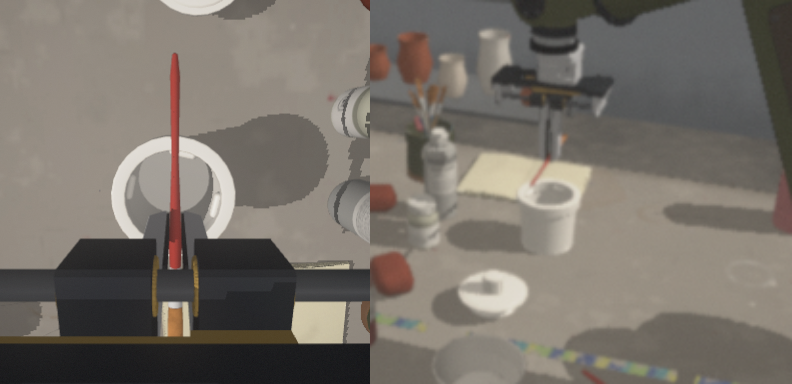

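The brush is held, with its handle tip at about (255,53) in the wrist view. I'll check it for tilt.

Run:
```python
from h import *;from cell import manip
p=manip.camera_params('wrist')
for z in(130,145,159,170):print(z,proj(p,[573.5,-105,z]).round(1))
```

```text
130 [[254.8  64.4]]
145 [[254.7  59.7]]
159 [[254.7  54.6]]
170 [[254.6  49.9]]
```

```bash
python3 -m creep '[[-1,[0,-2,0],0],[-1,[0,-5,0],0],[-1,[0,-8.5,0],0],[-1,[0,-12,0],0],[-1,[0,-14.5,1],0],[-1,[0,-15.5,3],0],[-1,[0,-15.5,6],0],[-1,[0,-15.5,9],0],[-1,[0,-15.5,12],0],[-1,[0,-15.5,14],0],[-1,[0,-15.5,15],0],[-1,[0,-15.5,15]  ,0]]'
python3 -m creep '[[-1,[0,0,0.2],0],[-1,[0,0,0.4],0],[-1,[0,0,0.5],0],[-1,[0,0,0.5],0],[-1,[0,0,0.5],0],[-0.8,[0,0,0.5],0],[-0.6,[0,0,0.5],0],[-0.4,[0,0,0.5],0],[-0.4,[0,0,0.5],0],[-0.4,[0,0,0.5],0]]'
python3 -m creep '[[-0.4,[0,0,-1],0],[-0.4,[0,0,-3],0],[-0.4,[0,0,-6],0],[0.2,[0,0,-10],0],[1,[0,0,-14],0],[1,[0,0,-15.5],0],[1,[0,0,-15.5],0]]'
python3 - <<'E'
from h import *;from cell import manip
im=manip.camera('wrist');t=manip.camera('top');p=manip.camera_params('wrist');np.save('w3.npy',p,allow_pickle=True)
print(manip.read_state()['eef_pos'])
cv2.imwrite('pics/w3.png',np.hstack([im[:,80:450],cv2.resize(t[120:320,220:420],(384,384))])[...,::-1])
E
```

```text
clock: 5.3
eef_pos: [417.8, -205.2, 18.4]
eef_rot: [-3.14, -0.001, 1.57]
wrist_force: [-0.9, -0.8, 0.5]
finger_gap: 7.6
finger_force: 15.0
clock: 6.3
eef_pos: [418.4, -205.6, 14.5]
eef_rot: [3.142, 0.0, 1.57]
wrist_force: [0.1, -0.2, -0.8]
finger_gap: 27.8
finger_force: 0.0
clock: 7.0
eef_pos: [419.1, -206.0, 172.2]
eef_rot: [3.138, 0.002, 1.57]
wrist_force: [0.3, 0.1, -1.3]
finger_gap: 56.9
finger_force: 0.0
[ 418.09044015 -205.40583242  169.07726282]
```

View pics/w3.png

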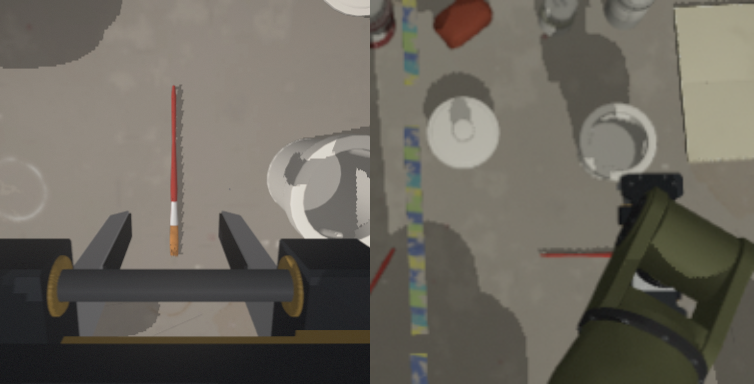

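The brush lies flat at x≈418, well clear of the tub. Now moving over to the lid.

```bash
python3 -m creep '[[1,[3,2.5,-1],0],[1,[6,5,-2],0],[1,[9,7.5,-2.5],0],[1,[12,10,-2.5],0],[1,[15,12.5,-2.5],0],[1,[18,15,-2.5],0],[1,[20,16.7,-2.5],0],[1,[21.1,17.6,-2.5],0],[1,[21.1,17.6,-2.5],0],[1,[21.1,17.6,-2.5],0],[1,[21.1,17.6,-2.5],0]]'
python3 - <<'E'
from h import *;from cell import manip
p=manip.camera_params('wrist');im=manip.camera('wrist')[...,::-1].copy();cv2.imwrite('pics/w4.png',im)
np.save('w4.npy',p,allow_pickle=True);print(manip.read_state()['eef_pos'])
s=tuple(int(v) for v in proj(p,[594,6,34])[0]);print(s)
for lo in(130,155,180):print(rim(im,p,s,34,52,lo,58))
E
```

```text
clock: 8.2
eef_pos: [594.0, 4.2, 194.3]
eef_rot: [-3.141, 0.0, 1.568]
wrist_force: [-0.7, -0.5, 0.8]
finger_gap: 93.6
finger_force: 0.0
[594.14102669   4.19480141 194.56586008]
(254, 177)
(array([593.3185542 ,   3.89100188,  65.96214323]), np.float64(1.4901906164282466))
(array([593.79697573,   6.75171716,  51.73024378]), np.float64(0.1525186504151346))
(array([593.79419237,   6.79478008,  51.12942123]), np.float64(0.10071321232048679))
```

View pics/w4.png

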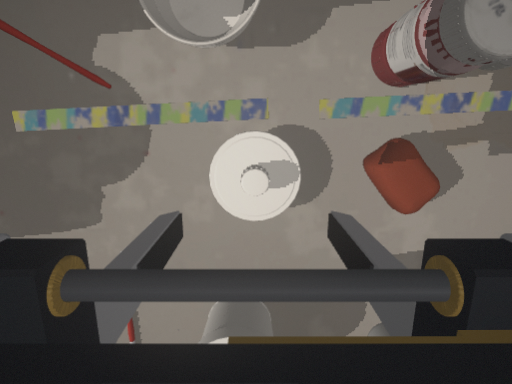

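The lid is at (593.8, 6.8), with its knob at pixel (254,183). Descending to grasp.

```bash
python3 -m creep '[[0.3,[0.2,0,2],0],[0.3,[0.2,0,4],0],[0.3,[0.2,0,6],0],[0.3,[0.2,0,8],0],[0.3,[0.2,0,10],0],[0.3,[0.2,0,12],0],[0.3,[0.2,0,13.5],0],[0.3,[0.2,0,14.4],0],[0.3,[0.2,0,14.4],0],[0.3,[0.2,0,14.4],0]]' 8
python3 -m creep '[[-1,[0,0,0],0],[-1,[0,0,0],0],[-1,[0,0,0],0],[-1,[0,0,0],0],[-1,[0,0,0],0],[-1,[0,0,0],0],[-1,[0,0,0],0],[-1,[0,0,0],0]]' 8
python3 -m creep '[[-1,[0,0,0],0],[-1,[0,0,0],0],[-1,[0,0,0],0],[-1,[0,0,-0.3],0],[-1,[0,0,-1],0],[-1,[0,0,-3],0],[-1,[0,0,-6],0],[-1,[0,0,-9],0],[-1,[0,0,-11.5],0],[-1,[0,0,-12],0],[-1,[0,0,-12],0],[-1,[0,0,-12],0]]' 55
python3 - <<'E'
from h import *;from cell import manip
p=manip.camera_params('wrist');im=manip.camera('wrist')[...,::-1].copy();cv2.imwrite('pics/w5.png',im)
s=manip.read_state();print(s['eef_pos'],s['eef_rot'],s['wrist_force'],s['finger_gap'])
E
```

```text
clock: 9.25
eef_pos: [595.0, 7.1, 51.2]
eef_rot: [3.141, 0.0, 1.569]
wrist_force: [0.2, 0.4, 0.2]
finger_gap: 61.0
finger_force: 0.0
clock: 10.05
eef_pos: [594.6, 7.2, 50.6]
eef_rot: [3.141, 0.0, 1.57]
wrist_force: [0.1, -0.6, 2.5]
finger_gap: 29.8
finger_force: 8.0
clock: 11.25
eef_pos: [594.0, 7.2, 168.9]
eef_rot: [-3.139, -0.0, 1.57]
wrist_force: [0.2, 0.4, -1.4]
finger_gap: 29.3
finger_force: 55.0
[594.03419161   7.2629227  168.79573482] [-3.13914750e+00 -1.05179254e-04  1.56964789e+00] [-0.70700228  0.21353436 -1.03556617] 28.665744278153962
```

View pics/w5.png

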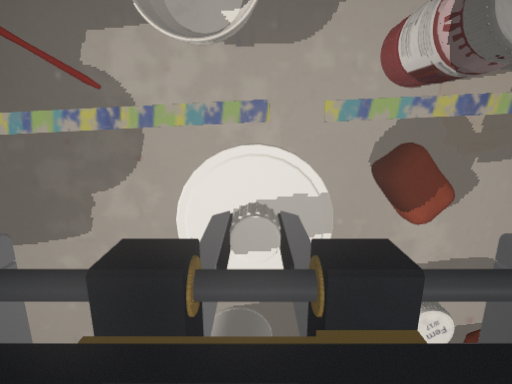

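The lid is held level. Now a check on where its centre sits relative to the tool, using the flange's front edge.

Run:
```python
from h import *;from cell import manip
p=manip.camera_params('wrist');im=cv2.imread('pics/w5.png')
hsv=cv2.cvtColor(im,cv2.COLOR_BGR2HSV);m=((hsv[...,2]>150)&(hsv[...,1]<60)).astype(np.uint8)
m[:140]=0;m[236:]=0;m[:,:165]=0;m[:,345:]=0
n,l,st,_=cv2.connectedComponentsWithStats(m);k=1+st[1:,4].argmax()
h=cv2.findContours((l==k).astype(np.uint8),cv2.RETR_EXTERNAL,cv2.CHAIN_APPROX_NONE)[0][0].reshape(-1,2)
h=np.array([(c,h[h[:,0]==c,1].min()) for c in range(185,327)])
from scipy.optimize import least_squares
for z in(150,152,154):
    w=plane(p,h,z)[:,:2]
    s=least_squares(lambda q:np.hypot(*(w-q).T)-52,[594,7],loss='soft_l1');f=least_squares(lambda q:np.hypot(*(w-q[:2]).T)-q[2],[594,7,52],loss='soft_l1');print(z,s.x,np.abs(s.fun).mean(),f.x)
print([manip.read_state()['eef_pos'].round(1).tolist() for _ in range(3)])
```

```text
150 [594.81934419  12.87620256] 4.454190671132413 [ 8.47501583e+01 -6.23092992e+05  6.23153842e+05]
152 [594.81968537  12.9276004 ] 4.361254006775532 [ 9.44442953e+01 -6.11585186e+05  6.11646161e+05]
154 [594.82017884  12.97946336] 4.269158746690322 [ 5.44150305e+01 -6.59488097e+05  6.59549218e+05]
[[594.0, 7.3, 168.8], [594.0, 7.3, 168.8], [594.0, 7.3, 168.8]]
```

Run:
```python
from h import *;from cell import manip
from scipy.optimize import least_squares
p=manip.camera_params('wrist');im=cv2.imread('pics/w5.png')
g=cv2.cvtColor(im,cv2.COLOR_BGR2GRAY);print(g[138:156:2,255])
cols=np.arange(190,320);h=np.array([(c,135+np.argmax(g[135:230,c]>195)) for c in cols])
w=plane(p,h,152)[:,:2]
s=least_squares(lambda q:np.hypot(*(w-q).T)-52,[594,7],loss='soft_l1');print(s.x,np.abs(s.fun).mean())
```

```text
[155 154 153 177 224 224 225 225 213]
[594.06977034   5.72859549] 0.15986253978545248
```

The lid is centred to within about 1 mm of the tool. Carrying it over the tub.

```bash
python3 -m creep '[[-1,[-1.5,-0.1,-0.5],0],[-1,[-4,-0.4,-1],0],[-1,[-7,-0.7,-1],0],[-1,[-10,-1,-1],0],[-1,[-13,-1.4,-1],0],[-1,[-16,-1.7,-1],0],[-1,[-18.5,-2,-1],0],[-1,[-20.3,-2.2,-1],0],[-1,[-21.2,-2.3,-1],0],[-1,[-21.2,-2.3,-1],0],[-1,[-21.2,-2.3,-1],0],[-1,[-21.2,-2.3,-1],0]]'
python3 - <<'E'
from h import *;from cell import manip
from scipy.optimize import least_squares
im=manip.camera('wrist')[...,::-1];t=manip.camera('side')[...,::-1];s=manip.read_state();print(s['eef_pos'],s['wrist_force'])
cv2.imwrite('pics/w6.png',np.hstack([im[:,80:450],cv2.resize(t[60:260,180:400],(422,384))]))
E
```

```text
clock: 12.5
eef_pos: [571.6, -203.8, 180.4]
eef_rot: [-3.141, -0.0, 1.571]
wrist_force: [0.2, -0.7, -0.9]
finger_gap: 29.2
finger_force: 55.0
[ 571.56342675 -203.92336004  180.50483282] [-0.21413078  0.17911683 -1.31690762]
```

View pics/w6.png

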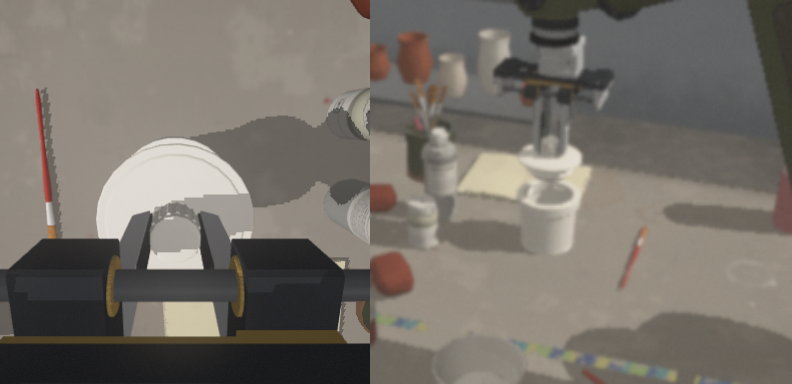

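The lid is centred above the mouth in both views, and the brush is clear. Lowering to just above the catches.

```bash
python3 -m creep '[[-1,[0,0,0.5],0],[-1,[0,0,1.2],0],[-1,[0,0,2],0],[-1,[0,0,2.8],0],[-1,[0,0,3.6],0],[-1,[0,0,4.4],0],[-1,[0,0,5],0],[-1,[0,0,5.2],0],[-1,[0,0,5.2],0],[-1,[0,0,5.2],0]]'
python3 -c "
from cell import manip;s=manip.read_state();print(s['eef_pos'],s['wrist_force'],s['moment'])"
```

```text
clock: 13.6
eef_pos: [571.5, -204.8, 128.8]
eef_rot: [3.141, 0.0, 1.57]
wrist_force: [0.1, 0.6, -1.1]
finger_gap: 28.6
finger_force: 55.0
[ 571.54329271 -204.80987324  128.78777572] [ 0.08647325  0.64052629 -1.11470675] [ 0.03786783 -0.119839   -0.01247482]
```

No contact yet. Pressing slowly from here, in small increments.

```bash
python3 -m creep '[[-1,[0,0,0.1],0],[-1,[0,0,0.2],0],[-1,[0,0,0.3],0],[-1,[0,0,0.4],0],[-1,[0,0,0.4],0],[-1,[0,0,0.4],0]]' 60
python3 -m creep '[[-1,[0,0,0.1],0],[-1,[0,0,0.2],0],[-1,[0,0,0.3],0],[-1,[0,0,0.3],0],[-1,[0,0,0.3],0]]'
python3 -m creep '[[-1,[0,0,0.1],0],[-1,[0,0,0.2],0],[-1,[0,0,0.3],0],[-1,[0,0,0.3],0],[-1,[0,0,0.3],0]]'
```

```text
clock: 14.2
eef_pos: [571.9, -204.9, 125.8]
eef_rot: [3.139, 0.001, 1.57]
wrist_force: [-1.8, 1.3, 8.4]
finger_gap: 28.8
finger_force: 60.0
clock: 14.7
eef_pos: [571.8, -204.9, 122.0]
eef_rot: [3.14, 0.0, 1.57]
wrist_force: [2.2, -0.1, 3.3]
finger_gap: 29.1
finger_force: 60.0
clock: 15.2
eef_pos: [571.0, -204.6, 117.6]
eef_rot: [-3.14, -0.001, 1.57]
wrist_force: [1.5, 1.1, -9.9]
finger_gap: 28.8
finger_force: 60.0
```

It has snapped over; the catches are now pulling the lid down. Continuing to the seat.

```bash
python3 -m creep '[[-1,[0,0,0.1],0],[-1,[0,0,0.2],0],[-1,[0,0,0.2],0],[-1,[0,0,0.2],0]]'
python3 -m creep '[[-1,[0,0,0.05],0],[-1,[0,0,0.1],0],[-1,[0,0,0.1],0],[-1,[0,0,0.1],0]]'
```

```text
clock: 15.6
eef_pos: [571.4, -204.8, 116.7]
eef_rot: [3.141, 0.0, 1.57]
wrist_force: [0.8, 0.9, -2.1]
finger_gap: 29.1
finger_force: 60.0
clock: 16.0
eef_pos: [571.4, -204.9, 115.6]
eef_rot: [3.141, 0.0, 1.57]
wrist_force: [-1.0, -0.3, 0.4]
finger_gap: 28.8
finger_force: 60.0
```

```bash
python3 -m creep '[[-1,[0,0,0.05],0],[-1,[0,0,0.1],0],[-1,[0,0,0.1],0],[-1,[0,0,0.1],0]]'
python3 -c "
from cell import manip;s=manip.read_state();print(s['eef_pos'],s['wrist_force'],s['moment'])"
```

```text
clock: 16.4
eef_pos: [571.4, -204.9, 115.6]
eef_rot: [3.141, 0.0, 1.57]
wrist_force: [-6.3, 1.1, 9.9]
finger_gap: 28.9
finger_force: 60.0
[ 571.39958661 -204.89278966  115.55735395] [-6.25456372  1.11970849  9.88624549] [ 0.20853258  0.89411398 -0.02186528]
```

It is stopped rigidly at home (TCP 115.6, lid origin at about 65) with about 10 N. I'll ease the side load and check the seating with a picture.

```bash
python3 -m creep '[[-1,[0,-0.03,0.01],0],[-1,[0,-0.05,0.02],0],[-1,[0,-0.05,0.02],0],[-1,[0,-0.05,0.02],0],[-1,[0,-0.05,0.02],0]]'
python3 - <<'E'
from h import *;from cell import manip
s=manip.read_state();print(s['eef_pos'],s['wrist_force'],s['moment'])
t=manip.camera('side')[...,::-1];u=manip.camera('top')[...,::-1]
cv2.imwrite('pics/w7.png',np.hstack([cv2.resize(t[130:210,225:315],(450,400),interpolation=cv2.INTER_CUBIC),cv2.resize(u[80:280,180:380],(350,350))[:,:].copy() if 0 else cv2.resize(u[80:280,220:395],(350,400))]))
E
```

```text
clock: 16.9
eef_pos: [571.4, -204.9, 115.5]
eef_rot: [3.14, 0.001, 1.57]
wrist_force: [-1.1, 0.9, 10.0]
finger_gap: 29.3
finger_force: 60.0
[ 571.38121807 -204.88050451  115.54488172] [-1.07492432  0.91415888 10.02765844] [ 0.23068582  0.34623271 -0.0155368 ]
```

View pics/w7.png

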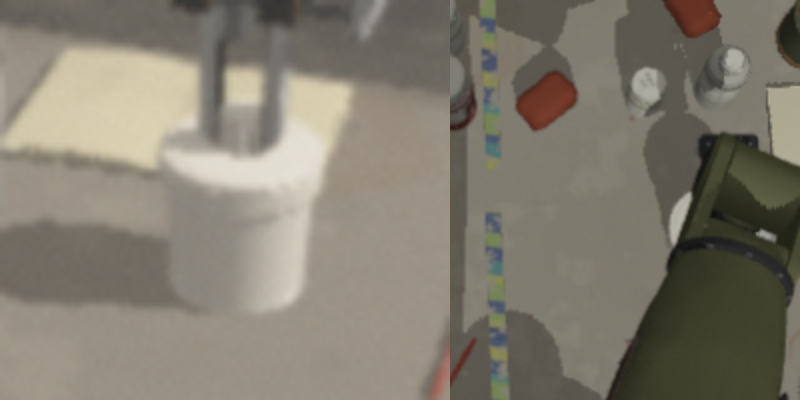

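The flange sits flush on the collar all round, the press is steady at 10 N, and the bystanders haven't moved.

```bash
python3 -c "
from cell import manip;print(manip.read_state()['wrist_force']);print(manip.sign_off())"
```

```text
[-2.05341686  1.40591106  9.32900191]
the job is handed in; nothing more can be done
None
```

The brush lies flat on the table clear of the tub, and the lid is snapped fully home with the arm still pressing on it at about 10 N (9.3 N at the last reading); the job is handed in.

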